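# Load the headspace sampler's bottle holder in order of size

### The arm

A 7-joint arm with a two-finger parallel gripper is mounted at the origin on a cart in front of the work surface, level with it; the furniture and walls round the work are solid. World frame = base frame: x ahead of the robot, y to its left, z up, the work surface at z = 0. Lengths are in m, angles in rad, forces in N, time in s.
With the tool pointing down it reaches from about 0.4 to 0.875 m from the base axis. Payload 19.3 kg.
Tool frame: the origin (TCP) lies at the very end of the fingers, on their centre line; the grasp point (between the pads) lies 19 mm behind it; z points along the fingers, y is the line along which they close (so a half turn about z gives the same grasp; the last joint's range is limited). The gripper opens to 85 mm and grips with 20 to 120 N. Pads are 22 mm wide; open, the fingers measure 114 mm over their backs; the gripper's body (76 mm by 85 mm) begins 54 mm behind the grasp point. The pads swing forward as they close: fully open they stand 13 mm farther back than shut.
Start: joints at [-1.248, 0.521, -0.036, 1.599, 0.021, 1.021, -0.113], TCP at [0.239, 0.577, 0.231] pointing down, gripper open.
Joint ranges: [-2.91, 2.91], [-0.3, 2.13], [-1.5, 1.42], [0.17, 2.43], [-1.26, 4.41], [0.16, 1.93], [-2.52, 2.52]. Speed limits (rad/s): [1.89, 1.89, 2.39, 2.39, 3.01, 3.01, 3.01].

### API

Orientations are given as [roll, pitch, yaw] about the fixed x, y, z axes, in that order (R = Rz(yaw) Ry(pitch) Rx(roll)).
In Python, from workcell import bot gives the robot as it stands. The module is installed in compiled form; this text tells all that it offers.
- The arm moves only by the tool apply_moves, never from a script. Its arguments are lists of equal length, an entry for each row: "claw": the finger opening in m, from 0 to 0.0854; "xyz": the shift along the tool's x, y, z in m, a list of three; "twist": the turn, a rotation vector about the tool's x, y, z in rad, a list of three. A call has 1 to 20 rows; each row shifts and turns the commanded pose from where the row before left it, along the tool's axes as they then stand; what a row does not reach is not made up. A row lasts 1/10 s, in which the tool goes at most 50 mm and 8.59 degrees, less where a joint would pass 70% of its speed; a pose out of reach is approached as far as the arm can. A call with a gripper value outside its range is refused whole. The fingers move at their own pace and stop on an object; "force" is the grip in N (left out, the last holds). Time passes only in rows, so rows that do not move let the fingers close. It gives the time, the measured TCP pose, the force, the opening and the grip force at its end, in the units of the state.
- bot.observe(): the state, without advancing time (a new reading comes with each control period).
- bot.grab_frame(name): name is "scene" or "top" or "wrist"; returns a dict with "img" (384x512x3 uint8, red, green, blue), "vfov" (degrees; the focal length in pixels is half the picture's height over the tangent of half this angle, whatever the lens; pixels are square), "cx", "cy" (the principal point, pixels), "view" (4x4, takes a point from world to camera coordinates). Camera axes: x right, y up, looking along -z (the intrinsics and any distortion apply to the point x, -y, -z); pixel columns grow to the right and rows downward; lengths in m; the calibration is good to about 2 mm. A picture is of the moment at which its call begins. There is no depth.
- bot.job_done(): hands the job in; it is judged then, once.
Trained networks look in the newest picture that a camera, given by its name, has taken for a name from the list of things; names that differ only in an ending like _2 or _b are one class to them, and where a whole thing is asked for, a point or a joint stands for the part that bears it (a point fixed in the world has none). Each returns a list of dicts, best first, with "score" (0 to 1); they miss things now and then, are a little off and sometimes report something else, mostly with a low value. They report only what shows in the picture. A call takes as long as a camera call. They do not tell look-alikes from the thing itself.
- bot.find_in(camera, query): "position" ([x, y, z] in m, in world coordinates, good to about 4 mm: the middle of the surface that is visible of it).
The state is a dict: "clock": time; "qpos": joint angles; "qd": joint speeds; "joint_efforts": joint torques, N m; "position": TCP position; "tool_rot": TCP orientation; "force": force on the tool from outside, world axes, zero at the start; "moment": the same for the moment, N m; "grip_width": finger opening in m; "finger_force": force on a finger pad.
Only numpy, scipy, OpenCV 4.12 (cv2) and the standard library are available. Lean on these libraries where they do the work, as an engineer would, in place of code of your own. Each camera call takes 0.05 s, during which the arm holds its last target. There are 200 camera calls.

### The job

Load the bottle holder that stands in front of the headspace sampler with the three screw-cap bottles and the tall vial from the left bench, lined up by size: the widest bottle in the widest well and so on down to the vial in the narrowest, each upright and fully down on the holder's floor. Set them in, do not drop them or tip them over, and leave the beaker, the measuring cylinder and the low jar standing where they are among them.

Things in the scene. Friction and masses are not known exactly. Their poses are not given: they have to be found in the camera images.
- bottle_large: The largest bottle: clear, with a blue screw cap, 68 mm diameter, 135 mm tall, 0.2 to 0.35 kg; a plain 68 mm cylinder to the touch up to its top (shoulder and cap too); grip it about 35 mm below the top, so that the gripper's body clears the cap. Origin: centre of its underside, z up along its axis. Loose, stands upright on the left bench at the start. 
- bottle_brown: The second largest bottle: brown glass, black screw cap, 56 mm diameter, 115 mm tall, 0.12 to 0.21 kg; to the touch a plain cylinder up to its top; grip about 35 mm below the top. Origin: centre of its underside, z up along its axis. Loose, stands upright on the left bench at the start. 
- bottle_wash: The smallest of the three bottles: clear, with a red screw cap, 48 mm diameter, 100 mm tall, 0.08 to 0.15 kg; to the touch a plain cylinder up to its top; grip about 35 mm below the top. Origin: centre of its underside, z up along its axis. Loose, stands upright on the left bench at the start. 
- vial: The slim tall sample vial with a red cap, 28 mm diameter, 96 mm tall, 0.02 to 0.04 kg; to the touch a plain cylinder up to its top; grip about 35 mm below the top. Origin: centre of its underside, z up along its axis. Loose, stands upright on the left bench at the start. 
- holder: White fixed rack, 104 (x) by 290 (y), 44 mm high, on the right bench. Origin: centre of underside; y along the row, x across, away from the robot. Round wells at x=0: 75 mm wide at y=+91.5, 63 at +12.5, 55 at -56.5, 35 at -111.5 (7 mm wider than their bottles, 3 mm chamfer). Upper plate z=42, floor z=10. Fingers go either side of the row; tall instruments stand behind it and to its right.
- beaker: Small empty clear beaker, 45 mm diameter, 59 mm tall, standing among the bottles; stays where it is. Origin: centre of its underside.
- cylinder: Slim clear measuring cylinder on a blue foot 48 x 56 mm, 143 mm tall, standing near the bottles; stays where it is. Origin: centre of its underside.
- jar: Low clear jar with a white screw lid, 46 mm diameter, 36 mm tall, standing near the bottles; stays where it is. Origin: centre of its underside.
Mind the look-alikes: they are no part of the job. What is shaped like the bottle_wash but green or pink is not meant.

How it is judged:
At the end, for the whole second after the job is handed in: Each bottle and the vial stands upright (5 degrees), at rest, in the well of its size, within 8 mm of its centre along and across the row and less than 5 mm over the holder's floor; beaker, measuring cylinder and jar stand upright within 30 mm of where they began (x of bottle_large in the frame of holder between -0.008 and 0.008 m and y of bottle_large in the frame of holder between 0.0835 and 0.0995 m and z of each of bottle_large, bottle_brown, bottle_wash, vial in the frame of holder below 0.015 m and angle between each of bottle_large, bottle_brown, bottle_wash, vial's own z axis and vertical below 0.09 rad and linear speed of each of bottle_large, bottle_brown, bottle_wash, vial below 0.02 m/s and x of bottle_brown in the frame of holder between -0.008 and 0.008 m and y of bottle_brown in the frame of holder between 0.0045 and 0.0205 m and x of bottle_wash in the frame of holder between -0.008 and 0.008 m and y of bottle_wash in the frame of holder between -0.0645 and -0.0485 m and x of vial in the frame of holder between -0.008 and 0.008 m and y of vial in the frame of holder between -0.1195 and -0.1035 m and distance of each of beaker, cylinder, jar from where it was at the start of the episode below 0.03 m and angle between each of beaker, cylinder, jar's own z axis and vertical below 0.15 rad); the robot touches nothing.
It fails at once if a bottle or the vial is tipped over (more than 40 degrees) (angle between any of bottle_large, bottle_brown, bottle_wash, vial's own z axis and vertical above 0.7 rad).
It fails at once if a bottle or the vial is dropped into the holder (faster than 0.8 m/s as it enters) ((x of bottle_large in the frame of holder between -0.06 and 0.06 m and y of bottle_large in the frame of holder between -0.16 and 0.16 m and z of bottle_large in the frame of holder below 0.06 m and linear speed of bottle_large above 0.8 m/s) or (x of bottle_brown in the frame of holder between -0.06 and 0.06 m and y of bottle_brown in the frame of holder between -0.16 and 0.16 m and z of bottle_brown in the frame of holder below 0.06 m and linear speed of bottle_brown above 0.8 m/s) or (x of bottle_wash in the frame of holder between -0.06 and 0.06 m and y of bottle_wash in the frame of holder between -0.16 and 0.16 m and z of bottle_wash in the frame of holder below 0.06 m and linear speed of bottle_wash above 0.8 m/s) or (x of vial in the frame of holder between -0.06 and 0.06 m and y of vial in the frame of holder between -0.16 and 0.16 m and z of vial in the frame of holder below 0.06 m and linear speed of vial above 0.8 m/s)).
It fails at once if the beaker, the measuring cylinder or the jar is knocked over (angle between any of beaker, cylinder, jar's own z axis and vertical above 0.5 rad).
It also fails if it takes over 109 s, if anything falls off the work surface, if the arm or the gripper's body presses on something with over 40 N, if the wrist force passes 120 N, or if a joint passes its speed limit or range.

## Working session

There is one attempt and no reset: what is moved stays moved. The work goes in short steps, Python scripts to look and compute and a tool call to move; the robot and the scene stay as the last step left them, time stands still between calls to the robot, and variables do not carry over. Pictures are saved under pics/ and viewed, at most 14 in all, crops included, and the job is handed in when it is done.

Besides the shell and the picture viewer there is one more tool, called after "Emit:" as a command line: name --argument value ..., lists and objects as JSON in quotes. apply_moves: Moves the arm, as the interface text tells. Its arguments: {"type":"object","properties":{"claw":{"type":"array"},"xyz":{"type":"array"},"twist":{"type":"array"},"force":{"type":"number"}},"required":["claw","xyz","twist"]}

```bash
mkdir -p pics; cat > h.py <<'E'
import numpy as np, cv2
from workcell import bot
def grab(n,f=None):
    r=bot.grab_frame(n)
    if f: cv2.imwrite('pics/'+f,cv2.cvtColor(r['img'],cv2.COLOR_RGB2BGR))
    return r
def proj(r,p):
    c=np.array(r['view'])@np.r_[p,1]; f=r['img'].shape[0]/2/np.tan(np.radians(r['vfov'])/2)
    return r['cx']+f*c[0]/-c[2], r['cy']-f*c[1]/-c[2]
def ray(r,u,v,z):
    f=r['img'].shape[0]/2/np.tan(np.radians(r['vfov'])/2); V=np.array(r['view'])
    d=V[:3,:3].T@np.array([(u-r['cx'])/f,-(v-r['cy'])/f,-1]); o=-V[:3,:3].T@V[:3,3]
    return o+d*(z-o[2])/d[2]
E
python3 - <<'E'
from h import *
np.set_printoptions(precision=3,suppress=True)
s=bot.observe(); print({k:np.round(v,3) for k,v in s.items()})
for c in ('scene','top'):
    r=grab(c,c+'1.png'); print(c,{k:r[k] for k in r if k!='img'})
    for n in 'bottle_large bottle_brown bottle_wash vial holder beaker cylinder jar'.split():
        print(n,[(np.round(d['position'],3),round(d['score'],2),np.round(proj(r,d['position']))) for d in bot.find_in(c,n)[:4]])
a=cv2.imread('pics/scene1.png')
E
```

```text
{'clock': np.float64(0.0), 'qpos': array([-1.248,  0.522, -0.036,  1.6  ,  0.021,  1.021, -0.113]), 'qd': array([-0.001, -0.001, -0.001,  0.   , -0.001, -0.   , -0.001]), 'joint_efforts': array([  0.   , -92.711,   1.98 , -36.993,   0.018,   0.008,   0.   ]), 'position': array([0.239, 0.577, 0.231]), 'tool_rot': array([-3.14 ,  0.   ,  2.749]), 'force': array([ 0.459, -0.093, -0.326]), 'moment': array([ 0.013,  0.009, -0.015]), 'finger_force': np.float64(0.0), 'grip_width': np.float64(0.085)}
scene {'vfov': 56.24780817649249, 'cx': 256.26185881283243, 'cy': 188.27763521158988, 'view': array([[-0.427, -0.904,  0.005,  0.398],
       [ 0.656, -0.306,  0.69 , -0.249],
       [-0.623,  0.298,  0.723, -1.087],
       [ 0.   ,  0.   ,  0.   ,  1.   ]])}
bottle_large [(array([0.434, 0.393, 0.088]), 0.84, array([213., 196.])), (array([ 0.464, -0.154,  0.036]), 0.59, array([344., 156.])), (array([0.556, 0.459, 0.06 ]), 0.34, array([183., 183.]))]
bottle_brown [(array([0.538, 0.202, 0.07 ]), 0.9, array([252., 164.]))]
bottle_wash [(array([0.328, 0.662, 0.066]), 0.84, array([139., 254.])), (arr
[... 740 characters left out ...]
0.   ,  0.   ,  1.   ]])}
bottle_large [(array([0.451, 0.377, 0.104]), 0.85, array([196., 189.]))]
bottle_brown [(array([0.546, 0.191, 0.091]), 0.6, array([258., 158.]))]
bottle_wash [(array([0.338, 0.648, 0.075]), 0.84, array([107., 230.])), (array([0.587, 0.343, 0.078]), 0.73, array([209., 147.])), (array([ 0.453, -0.186,  0.044]), 0.67, array([380., 188.])), (array([0.436, 0.647, 0.074]), 0.59, array([109., 198.]))]
vial []
holder [(array([ 0.455, -0.188,  0.041]), 0.78, array([380., 187.]))]
beaker [(array([0.515, 0.299, 0.024]), 0.46, array([225., 173.]))]
cylinder [(array([0.56 , 0.457, 0.021]), 0.62, array([175., 160.]))]
jar [(array([0.342, 0.35 , 0.041]), 0.74, array([208., 227.]))]
```

```bash
cd pics; python3 -c "
import cv2
for n in('scene','top'):
    a=cv2.imread(n+'1.png'); 
    a=a[90:330,80:420] if n=='scene' else a[110:270,70:460]
    f=min(800/a.shape[1],600/a.shape[0]); print(f); cv2.imwrite(n+'1c.png',cv2.resize(a,(int(a.shape[1]*f),int(a.shape[0]*f)),interpolation=3))"
```

```text
2.3529411764705883
2.051282051282051
```

View pics/scene1c.png

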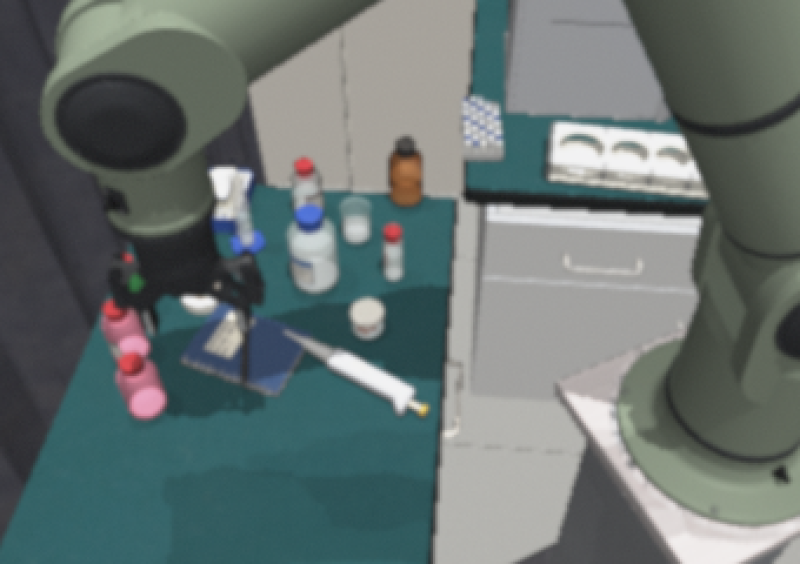

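View pics/top1c.png

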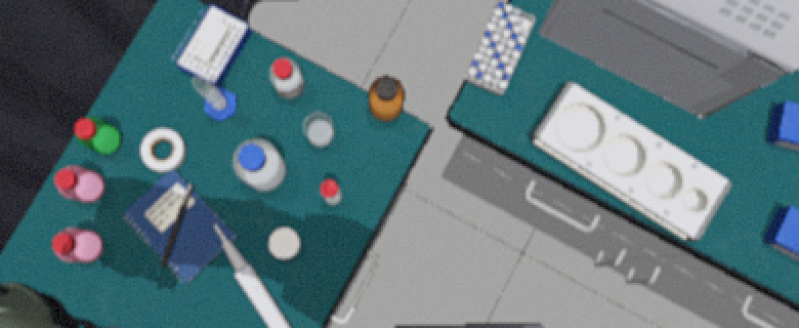

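The scene view shows the wash bottle (red cap, clear) behind the blue-capped one. The brown bottle is at the bench edge and the vial is in front of the beaker. The pink and green bottles at the left are look-alikes. The top view shows all four caps, at crop px (252,157), (387,89), (283,68) and (329,187), and the holder with its wells from (579,128) to (697,199).

```bash
cat > m.py <<'E'
from h import *
np.set_printoptions(precision=4,suppress=True)
r=grab('top'); im=r['img']; hsv=cv2.cvtColor(im,cv2.COLOR_RGB2HSV)
def blob(mask,seed):
    n,l,s,c=cv2.connectedComponentsWithStats(mask.astype(np.uint8)); 
    k=[i for i in range(1,n) if s[i,4]>8]; i=min(k,key=lambda i:np.hypot(*(c[i]-seed))); return c[i],s[i,4],l==i
H,S,V=[hsv[...,i].astype(int) for i in range(3)]
cv=lambda U,W:(70+U/2.051,110+W/2.051)
for n,px,m,z in [('large',(252,157),(H>100)&(H<125)&(S>130)&(V>90),.13),('wash',(283,68),((H<10)|(H>170))&(S>130),.096),('vial',(329,187),((H<10)|(H>170))&(S>120),.092),('brown',(387,89),(V<75),.111)]:
    c,a,_=blob(m,cv(*px)); print(n,cv(*px),c,a,ray(r,*c,z))
for n,px,z in[('beaker',(319,130),.03),('jar',(284,243),.036),('cylfoot',(221,104),.005)]: print(n,ray(r,*cv(*px),z))
# holder
for i,px in enumerate([(579,128),(625,154),(663,180),(697,199)]): print('well',ray(r,*cv(*px),.042))
c,a,m=blob((S<40)&(V>150),cv(633,160))
m=cv2.morphologyEx(m.astype(np.uint8),cv2.MORPH_CLOSE,np.ones((9,9)))
ct=max(cv2.findContours(m,0,1)[0],key=cv2.contourArea)
P=np.array([ray(r,*p,.043)[:2] for p in ct[:,0].astype(float)],np.float32)
q=cv2.minAreaRect(P); print('holder',q,cv2.boxPoints(q))
w=bot.grab_frame('wrist'); V_=np.array(w['view']); print('wristcam',-V_[:3,:3].T@V_[:3,3],V_[:3,:3],w['vfov'])
E
python3 m.py
```

```text
large (192.8668941979522, 186.54802535348608) [192.4538 186.3697] 119 [0.4562 0.3843 0.13  ]
wash (207.9814724524622, 143.15455875182838) [207.5397 143.0635] 63 [0.5941 0.3445 0.096 ]
vial (230.40955631399316, 201.17503656752802) [230.3333 201.4386] 57 [0.4143 0.2777 0.092 ]
brown (258.6884446611409, 153.39346660165774) [259.2 148.8] 10 [0.5685 0.1881 0.111 ]
beaker [0.5119 0.2956 0.03  ]
jar [0.3385 0.3498 0.036 ]
cylfoot [0.5627 0.4533 0.005 ]
well [ 0.5033 -0.1041  0.042 ]
well [ 0.4613 -0.1715  0.042 ]
well [ 0.4201 -0.226   0.042 ]
well [ 0.3901 -0.2748  0.042 ]
holder ((0.4506835639476776, -0.1798175424337387), (0.2836146056652069, 0.11631933599710464), 55.092891693115234) [[ 0.3218 -0.2628]
 [ 0.4172 -0.3294]
 [ 0.5795 -0.0968]
 [ 0.4841 -0.0302]]
wristcam [0.1675 0.6061 0.3737] [[ 0.3831  0.9237 -0.0007]
 [-0.8809  0.3652 -0.3012]
 [-0.278   0.116   0.9536]] 63.76039864479965
```

Emit:
apply_moves --claw '[0.0854,0.0854,0.0854,0.0854,0.0854,0.0854,0.0854,0.0854,0.0854,0.0854,0.0854,0.0854,0.0854,0.0854,0.05,0.05]' --xyz '[[0,0,0],[0,0,0],[0,0,0],[0,0,0],[0,0,0],[-0.038,-0.0023,0],[-0.038,-0.0023,0],[-0.038,-0.0023,0],[-0.038,-0.0023,0],[-0.038,-0.0023,0],[-0.038,-0.0023,0],[-0.038,-0.0023,0],[-0.038,-0.0023,0],[-0.038,-0.0023,0],[0,0,0],[0,0,0]]' --twist '[[0,0,0.118],[0,0,0.118],[0,0,0.118],[0,0,0.118],[0,0,0.118],[0,0,0],[0,0,0],[0,0,0],[0,0,0],[0,0,0],[0,0,0],[0,0,0],[0,0,0],[0,0,0],[0,0,0],[0,0,0]]' --force 30

```text
clock: 2.6
position: [0.4121, 0.2809, 0.2315]
tool_rot: [3.141, -0.0, 2.157]
force: [0.4, 1.0, -0.1]
grip_width: 0.0589
finger_force: 0.0
```

```bash
cat >> h.py <<'E'
def to(x,y,z,yaw=None):
    s=bot.observe(); p=np.array(s['position']); y0=s['tool_rot'][2]; yw=y0 if yaw is None else yaw
    d=np.array([x,y,z])-p; c,n=np.cos(yw),np.sin(yw)
    print('pos',np.round(p,4),'rot',np.round(s['tool_rot'],4),'q',np.round(s['qpos'],2),'t',round(float(s['clock']),2))
    print('twistz %.4f then shift %.4f %.4f %.4f'%(-(yw-y0),d[0]*c+d[1]*n,d[0]*n-d[1]*c,-d[2]))
E
python3 - <<'E'
from h import *
r=grab('wrist','w1.png')
print({n:(np.round(bot.find_in('wrist',n)[0]['position'],4) if bot.find_in('wrist',n) else None) for n in ['vial']})
print(proj(r,[.4143,.2777,.096]),proj(r,[.4143,.2777,0]))
to(.4143,.2777,.042)
E
```

```text
{'vial': array([0.4087, 0.2851, 0.0949])}
(np.float64(258.8274390983825), np.float64(181.28664698659213)) (np.float64(258.5948210963173), np.float64(159.57751386037512))
pos [0.4112 0.2823 0.2313] rot [-3.1416e+00 -3.0000e-04  2.1602e+00] q [-0.87  0.33  0.18  1.93 -0.08  0.89 -0.05] t 2.75
twistz -0.0000 then shift -0.0055 0.0000 0.1893
```

View pics/w1.png

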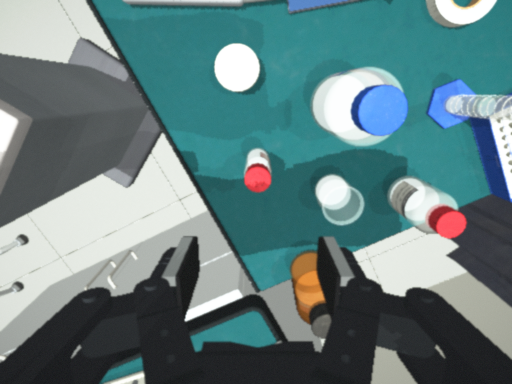

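The wrist view shows the vial's red cap at (258,177), the blue cap at (382,108), the wash cap at (447,221) and brown partly hidden at (321,320). The layout agrees with the top view.

```bash
cat >> h.py <<'E'
def caps(r,seeds):
    hsv=cv2.cvtColor(r['img'],cv2.COLOR_RGB2HSV); H,S,V=[hsv[...,i].astype(int) for i in range(3)]
    red=((H<8)|(H>172))&(S>150); M={'wash':(red,.100),'vial':(red,.096),'large':((H>100)&(H<125)&(S>150)&(V>90),.135),'brown':(V<70,.115)}
    for n,px in seeds.items():
        m,z=M[n]; k,l,s,c=cv2.connectedComponentsWithStats(m.astype(np.uint8))
        i=min([i for i in range(1,k) if s[i,4]>40],key=lambda i:np.hypot(*(c[i]-px)))
        ct=max(cv2.findContours((l==i).astype(np.uint8),0,1)[0],key=cv2.contourArea); e=cv2.minEnclosingCircle(ct)
        print(n,np.round(c[i],1),s[i],'ctr z-top',ray(r,*c[i],z).round(4),'z-7mm',ray(r,*c[i],z-.007).round(4))
E
python3 - <<'E'
from h import *
r=grab('wrist'); caps(r,{'vial':(258,177),'large':(382,108),'wash':(447,221),'brown':(321,320)})
to(.4143,.2777,.042)
E
```

```text
vial [257.3 179.5] [245 166  26  28 550] ctr z-top [0.4113 0.2797 0.096 ] z-7mm [0.4124 0.2781 0.089 ]
large [381.1 112.5] [ 352   88   57   50 2055] ctr z-top [0.4535 0.3843 0.135 ] z-7mm [0.456  0.3854 0.128 ]
wash [447.2 223.9] [429 209  37  31 848] ctr z-top [0.5875 0.3455 0.1   ] z-7mm [0.5931 0.3455 0.093 ]
brown [256.  336.2] [    0   235   512   149 36769] ctr z-top [0.5008 0.1433 0.115 ] z-7mm [0.5044 0.1378 0.108 ]
pos [0.4112 0.2823 0.2312] rot [-3.1415e+00 -2.0000e-04  2.1603e+00] q [-0.87  0.33  0.18  1.93 -0.08  0.89 -0.05] t 2.8
twistz -0.0000 then shift -0.0055 0.0001 0.1892
```

Emit:
apply_moves --claw '[0.05,0.05,0.05,0.05,0.05,0.05,0.05,0.05,0.0,0.0,0.0,0.0,0.0,0.0,0.0,0.0,0.0,0.0]' --xyz '[[-0.004,-0.001,0.02],[0,0,0.03],[0,0,0.03],[0,0,0.03],[0,0,0.03],[0,0,0.03],[0,0,0.019],[0,0,0],[0,0,0],[0,0,0],[0,0,0],[0,0,0],[0,0,0],[0,0,0],[0,0,0],[0,0,-0.005],[0,0,-0.02],[0,0,0]]' --twist '[[0,0,0],[0,0,0],[0,0,0],[0,0,0],[0,0,0],[0,0,0],[0,0,0],[0,0,0],[0,0,0],[0,0,0],[0,0,0],[0,0,0],[0,0,0],[0,0,0],[0,0,0],[0,0,0],[0,0,0],[0,0,0]]' --force 40

```text
clock: 4.6
position: [0.414, 0.278, 0.0694]
tool_rot: [3.139, -0.0, 2.159]
force: [-0.2, 0.2, -0.1]
grip_width: 0.0265
finger_force: 39.4
```

```bash
python3 - <<'E'
from h import *
s=bot.observe(); print(s['grip_width'],s['finger_force'],s['force'])
to(s['position'][0],s['position'][1],.25,0.979)
u=np.array([.5635,.826]); o=np.array([.4526,-.1808])
print(o-u*.1115)
to(*(o-u*.0),.25,.979)
E
```

```text
0.026533005293842345 39.419172406196594 [-0.21467265  0.17723762 -0.13899709]
pos [0.414  0.278  0.0694] rot [ 3.1387e+00 -3.0000e-04  2.1585e+00] q [-0.8   0.58  0.13  2.06 -0.14  0.5   0.01] t 4.6
twistz 1.1795 then shift 0.0000 0.0000 -0.1806
[ 0.38976975 -0.272899  ]
pos [0.414  0.278  0.0694] rot [ 3.1387e+00 -3.0000e-04  2.1585e+00] q [-0.8   0.58  0.13  2.06 -0.14  0.5   0.01] t 4.6
twistz 1.1795 then shift -0.3593 0.2880 -0.1806
```

Emit:
apply_moves --claw '[0,0,0,0,0,0,0,0,0,0,0,0,0,0,0,0,0,0,0,0]' --xyz '[[0,0,-0.018],[0,0,-0.018],[0,0,-0.018],[0,0,-0.018],[0,0,-0.018],[0,0,-0.018],[0,0,-0.018],[0,0,-0.018],[0,0,-0.018],[0,0,-0.018],[-0.02,0.016,0],[-0.04,0.032,0],[-0.04,0.032,0],[-0.04,0.032,0],[-0.04,0.032,0],[-0.04,0.032,0],[-0.04,0.032,0],[-0.04,0.032,0],[-0.04,0.032,0],[-0.02,0.016,0]]' --twist '[[0,0,0.118],[0,0,0.118],[0,0,0.118],[0,0,0.118],[0,0,0.118],[0,0,0.118],[0,0,0.118],[0,0,0.118],[0,0,0.118],[0,0,0.118],[0,0,0],[0,0,0],[0,0,0],[0,0,0],[0,0,0],[0,0,0],[0,0,0],[0,0,0],[0,0,0],[0,0,0]]'

```text
clock: 6.6
position: [0.4498, -0.1761, 0.2476]
tool_rot: [3.14, 0.0, 0.975]
force: [-0.5, 1.8, 0.1]
grip_width: 0.0268
finger_force: 39.4
```

```bash
python3 - <<'E'
from h import *
r=grab('wrist','w2.png'); im=cv2.imread('pics/w2.png')
u=np.array([.5635,.826]); o=np.array([.4526,-.1808])
for d,w in((.0915,.075),(.0125,.063),(-.0565,.055),(-.1115,.035)):
    c=o+u*d
    pts=[proj(r,[c[0]+w/2*np.cos(a),c[1]+w/2*np.sin(a),.042]) for a in np.linspace(0,6.28,40)]
    print(d,np.round(proj(r,[*c,.042])))
    cv2.polylines(im,[np.int32(np.array(pts)*8)],True,(0,0,255),1,shift=3)
cv2.imwrite('pics/w2b.png',cv2.resize(im,(768,576)))
to(*(o-u*.1115),.25,.972)
E
```

```text
0.0915 [262.  78.]
0.0125 [262. 151.]
-0.0565 [261. 208.]
-0.1115 [261. 249.]
pos [ 0.4499 -0.1785  0.2477] rot [3.1395e+00 1.2000e-03 9.7350e-01] q [-0.31  0.35  0.73  1.97 -0.28  0.93 -0.04] t 6.65
twistz 0.0015 then shift -0.1119 0.0036 -0.0023
```

View pics/w2b.png

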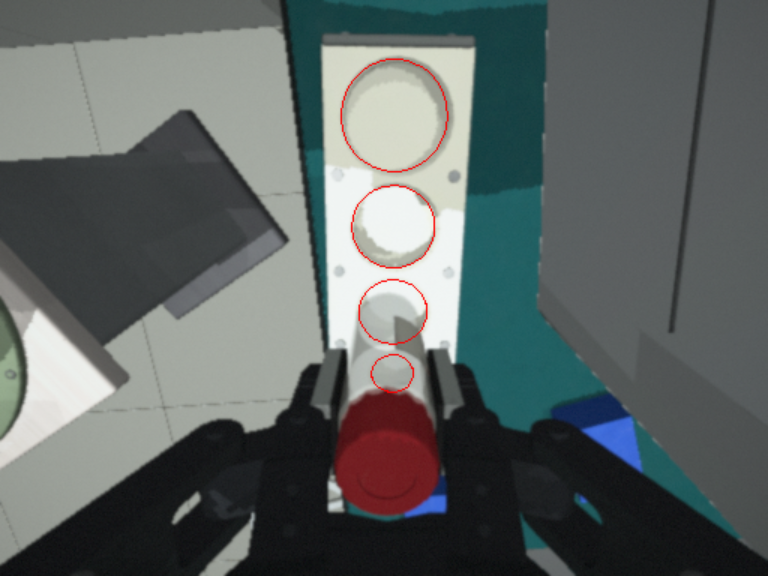

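The picture shows the holder with my predicted well rims (red) on the real wells to about 1–2 mm. The vial is held upright. I'll fit the plate edges to refine this.

```bash
cat > fit.py <<'E'
from h import *
r=grab('wrist'); hsv=cv2.cvtColor(r['img'],cv2.COLOR_RGB2HSV).astype(int); g=r['img'].astype(int)
m=(hsv[...,1]<60)&(hsv[...,2]>120)
L=[];R=[]
for v in range(35,225,3):
    row=g[v].sum(1)/3.; sat=hsv[v,:,1]
    d=np.diff(cv2.GaussianBlur(row[None],(0,0),1)[0])
    for lst,a,b,sg in((L,195,235,1),(R,295,330,-1)):
        s=sg*d[a:b]; k=int(s.argmax())
        if s[k]<8 or k in(0,len(s)-1): continue
        off=(s[k-1]-s[k+1])/(2*(s[k-1]-2*s[k]+s[k+1])) if (s[k-1]-2*s[k]+s[k+1]) else 0
        lst.append(ray(r,a+k+.5+off,v,.043)[:2])
def line(P):
    P=np.array(P,np.float32); vx,vy,x,y=cv2.fitLine(P,cv2.DIST_HUBER,0,.01,.01).ravel(); d=np.array([vx,vy]); d*=np.sign(vy)
    res=(P-[x,y])@[-d[1],d[0]]; print(len(P),'ang',np.degrees(np.arctan2(*d[::-1])),'p',x,y,'res',res.std()); return d,np.array([x,y])
dl,pl=line(L);dr,pr=line(R); d=dl+dr;d/=np.linalg.norm(d);n=np.array([d[1],-d[0]])
print('width',(pr-pl)@n,'yaw',np.arctan2(d[1],d[0]))
mid=(pl@n+pr@n)/2; u=np.array([.5635,.826]); o=np.array([.4526,-.1808])
print('prior off at wells (mm, holder x)',[round((mid-(o+u*k)@n)*1e3,2) for k in(.0915,.0125,-.0565,-.1115)])
E
python3 fit.py
```

```text
64 ang 54.9547 p 0.4284356 -0.12572582 res 8.98512e-05
64 ang 55.137184 p 0.50923294 -0.19242276 res 7.9816484e-05
width 0.10443442 yaw 0.960733
prior off at wells (mm, holder x) [np.float64(1.9), np.float64(1.0), np.float64(0.22), np.float64(-0.41)]
```

```bash
python3 - <<'E'
from h import *
r=grab('wrist'); g=r['img'].astype(int)[:,:,1]
o=np.array([.4526,-.1808]); d=np.array([.5733,.8194]); n=np.array([d[1],-d[0]])
mid=(np.array([.50923,-.19242])@n+np.array([.42844,-.12573])@n)/2
print('o line-corrected', o+n*(mid-o@n))
o=o+n*(mid-o@n)
# sample brightness profile along row line at plate height
def prof(x,z=.043):
    ys=np.arange(.15,-.09,-.001); 
    return ys,np.array([float(cv2.remap(g.astype(np.float32),np.float32([[q[0]]]),np.float32([[q[1]]]),1)[0,0]) for q in [proj(r,[*(o+d*y+n*x),z]) for y in ys]])
for x in(0,.045):
    ys,p=prof(x); dd=np.diff(p); k=np.where(abs(dd)>7)[0]; print(x,[(round(ys[i]-.0005,4),int(dd[i])) for i in k])
# across wells
for w in(.0915,.0125):
    xs=np.arange(-.05,.05,.001); p=[float(g[tuple(int(round(t)) for t in proj(r,[*(o+d*w+n*x),.042])[::-1])]) for x in xs]; dd=np.diff(p); print(w,[(round(xs[i]+.0005,4),int(dd[i])) for i in np.where(abs(dd)>7)[0]])
E
```

```text
o line-corrected [ 0.45329486 -0.18128617]
0 [(np.float64(0.1445), 10), (np.float64(0.1435), 16), (np.float64(0.1425), 10), (np.float64(0.1385), -10), (np.float64(0.1375), 11), (np.float64(0.1365), 54), (np.float64(0.1355), 46), (np.float64(0.1345), 11), (np.float64(0.1315), -23), (np.float64(0.1305), -28), (np.float64(0.1295), -12), (np.float64(0.1285), -11), (np.float64(0.1275), -8), (np.float64(0.1265), 17), (np.float64(0.1255), 9), (np.float64(0.1235), 13), (np.float64(0.1225), 12), (np.float64(0.1145), 8), (np.float64(0.0565), -12), (np.float64(0.0555), -15), (np.float64(0.0535), 11), (np.float64(0.0505), 11), (np.float64(0.0475), -10), (np.float64(0.0465), -23), (np.float64(0.0455), -8), (np.float64(0.0445), 24), (np.float64(0.0435), 32), (np.float64(0.0425), 13), (np.float64(-0.0055), -9), (np.float64(-0.0065), -7), (np.float64(-0.0105), -9), (np.float64(-0.0115), -10), (np.float64(-0.0165), -9), (np.float64(-0.0185), 21), (np.float64(-0.0195), 19), (np.float64(-0.0385), -8), (np.float64(-0.0395), -12), (np.float64(-0.0405), -10), (np.float64(-0.0575), -7), (np.float64(-0.0585
[... 826 characters left out ...]
float64(-0.0415), -16), (np.float64(-0.0395), -19), (np.float64(-0.0385), -9), (np.float64(-0.0365), 12), (np.float64(-0.0355), 13), (np.float64(-0.0345), 12), (np.float64(0.0275), -19), (np.float64(0.0285), -13), (np.float64(0.0305), -12), (np.float64(0.0355), -8), (np.float64(0.0385), 8), (np.float64(0.0395), 24), (np.float64(0.0405), 20), (np.float64(0.0415), 8)]
0.0125 [(np.float64(-0.0345), -14), (np.float64(-0.0335), -11), (np.float64(-0.0325), -12), (np.float64(-0.0315), -27), (np.float64(-0.0285), 16), (np.float64(-0.0275), 13), (np.float64(-0.0245), 8), (np.float64(-0.0235), 17), (np.float64(-0.0225), 10), (np.float64(0.0305), -13), (np.float64(0.0335), 10), (np.float64(0.0345), 8)]
```

```bash
cat >> h.py <<'E'
O=np.array([.4533,-.1813]); D=np.array([.5733,.8194]); YAW=.961
W=dict(large=.0915,brown=.0125,wash=-.0565,vial=-.1115)
def well(n): return O+D*W[n]
def held(r,rad,top):
    s=bot.observe(); p=np.array(s['position']); y=s['tool_rot'][2]
    for dx in(-.004,0,.004):
        q=np.array([proj(r,[p[0]+np.cos(y)*dx+rad*np.cos(a),p[1]+np.sin(y)*dx+rad*np.sin(a),p[2]+top]) for a in np.linspace(0,6.28,60)])
        print('dx',dx,'cols',q[:,0].min().round(1),q[:,0].max().round(1),'rows',q[:,1].min().round(1),q[:,1].max().round(1))
E
python3 - <<'E'
from h import *
r=grab('wrist'); hsv=cv2.cvtColor(r['img'],cv2.COLOR_RGB2HSV); m=((hsv[...,0]<8)|(hsv[...,0]>172))&(hsv[...,1]>150)
v,u=np.where(m[200:,150:350]); print('seen cols',u.min()+150,u.max()+150,'rows',v.min()+200,v.max()+200)
held(r,.013,.096-.0435); to(*well('vial'),.12,YAW)
E
```

```text
seen cols 223 292 rows 260 342
dx -0.004 cols 219.2 292.4 rows 293.0 353.0
dx 0 cols 218.8 292.7 rows 283.0 344.3
dx 0.004 cols 218.3 293.1 rows 272.7 335.5
pos [ 0.4501 -0.1724  0.2472] rot [-3.1413 -0.      0.9775] q [-0.32  0.34  0.73  1.97 -0.28  0.93 -0.05] t 6.8
twistz 0.0165 then shift -0.1170 0.0076 0.1272
```

```bash
python3 - <<'E'
from h import *
for i in range(8):
    r=grab('wrist'); V=np.array(r['view']); s=bot.observe(); print(np.round(s['position'],4),np.round(s['tool_rot'][2],4),np.round(-V[:3,:3].T@V[:3,3],4),np.round(s['qpos'],4),np.round(s['qd'],3))
E
python3 fit.py; python3 -c "
from h import *
to(*well('vial'),.12,YAW)"
```

```text
[ 0.4503 -0.1716  0.2472] 0.9791 [ 0.4929 -0.1092  0.3896] [-0.3247  0.3432  0.7253  1.9726 -0.2831  0.9277 -0.048 ] [-0.022 -0.005 -0.004  0.001  0.001 -0.001  0.001]
[ 0.4504 -0.1712  0.2472] 0.98 [ 0.493  -0.1084  0.3896] [-0.3255  0.343   0.7252  1.9727 -0.2831  0.9277 -0.0479] [-0.01  -0.001  0.002 -0.001 -0.001 -0.001  0.004]
[ 0.4505 -0.1711  0.2473] 0.9804 [ 0.493  -0.108   0.3897] [-0.3259  0.3429  0.7254  1.9727 -0.2831  0.9277 -0.0478] [-0.007 -0.001  0.001 -0.    -0.    -0.     0.002]
[ 0.4505 -0.1711  0.2473] 0.9805 [ 0.4931 -0.1078  0.3898] [-0.326   0.343   0.7255  1.9726 -0.2831  0.9277 -0.0477] [ 0.     0.002  0.001 -0.001 -0.001 -0.     0.002]
[ 0.4506 -0.1712  0.2473] 0.9805 [ 0.4931 -0.1078  0.3898] [-0.3259  0.343   0.7256  1.9725 -0.2831  0.9277 -0.0475] [ 0.002  0.001  0.003 -0.003 -0.001  0.     0.003]
[ 0.4505 -0.1714  0.2474] 0.9802 [ 0.4931 -0.1079  0.3898] [-0.3256  0.3431  0.7257  1.9724 -0.2831  0.9277 -0.0475] [ 0.005  0.003 -0.     0.    -0.    -0.001  0.004]
[ 0.4505 -0.1716  0.2474] 0.98 [ 0.4931 -0.1081  0.3898] [-0.3254  0.3431  0.7258  1.9723 -0.2831  0.9277 -0.0473] [ 0.005  0.003 -0.    -0.003  0.001  0.     0.   ]
[ 0.4505 -0.1717  0.2474] 0.9797 [ 0.4931 -0.1082  0.3898] [-0.3251  0.3432  0.7258  1.9722 -0.2832  0.9277 -0.0473] [ 0.004  0.002  0.001 -0.001 -0.    -0.001 -0.001]
64 ang 54.959816 p 0.4318701 -0.12079943 res 9.710775e-05
64 ang 55.145893 p 0.5185832 -0.17902724 res 8.547171e-05
width 0.10443114 yaw 0.9608537
prior off at wells (mm, holder x) [np.float64(1.88), np.float64(0.99), np.float64(0.22), np.float64(-0.4)]
pos [ 0.4505 -0.1718  0.2473] rot [ 3.1416e+00 -2.0000e-04  9.7940e-01] q [-0.32  0.34  0.73  1.97 -0.28  0.93 -0.05] t 7.25
twistz 0.0184 then shift -0.1177 0.0077 0.1273
```

Emit:
apply_moves --claw '[0,0,0,0,0,0,0,0,0,0,0,0,0,0,0,0,0]' --xyz '[[0,0,0],[-0.015,0.0017,0],[-0.03,0.002,0],[-0.03,0.002,0],[-0.03,0.002,0],[-0.0127,0,0],[0,0,0.02],[0,0,0.03],[0,0,0.03],[0,0,0.02],[0,0,0.015],[0,0,0.012],[0,0,0],[0,0,0],[0,0,0],[0,0,0],[0,0,0]]' --twist '[[0,0,0.018],[0,0,0],[0,0,0],[0,0,0],[0,0,0],[0,0,0],[0,0,0],[0,0,0],[0,0,0],[0,0,0],[0,0,0],[0,0,0],[0,0,0],[0,0,0],[0,0,0],[0,0,0],[0,0,0]]'

```text
clock: 8.95
position: [0.3895, -0.2731, 0.1207]
tool_rot: [3.141, -0.0, 0.961]
force: [0.7, 0.6, -0.1]
grip_width: 0.0272
finger_force: 39.5
```

```bash
python3 -c "
from h import *
to(*well('vial'),.054,YAW)"
```

```text
pos [ 0.3895 -0.2731  0.1207] rot [ 3.1409e+00 -2.0000e-04  9.6080e-01] q [ 0.05  0.53  0.58  2.1  -0.49  0.64  0.37] t 8.95
twistz -0.0002 then shift 0.0003 -0.0004 0.0667
```

Emit:
apply_moves --claw '[0,0,0,0,0,0,0,0,0]' --xyz '[[0,0,0.01],[0,0,0.015],[0,0,0.01],[0,0,0.008],[0,0,0.008],[0,0,0.007],[0,0,0.006],[0,0,0],[0,0,0]]' --twist '[[0,0,0],[0,0,0],[0,0,0],[0,0,0],[0,0,0],[0,0,0],[0,0,0],[0,0,0],[0,0,0]]'

```text
clock: 9.85
position: [0.3892, -0.2732, 0.0564]
tool_rot: [3.142, 0.0, 0.961]
force: [-0.7, 0.1, -0.2]
grip_width: 0.0266
finger_force: 39.5
```

Emit:
apply_moves --claw '[0,0,0,0,0]' --xyz '[[0,0,0.001],[0,0,0.001],[0,0,0.001],[0,0,0],[0,0,0]]' --twist '[[0,0,0],[0,0,0],[0,0,0],[0,0,0],[0,0,0]]'

```text
clock: 10.35
position: [0.3893, -0.2731, 0.0533]
tool_rot: [3.142, -0.0, 0.961]
force: [0.2, 0.1, -0.7]
grip_width: 0.0268
finger_force: 39.7
```

Emit:
apply_moves --claw '[0,0,0,0]' --xyz '[[0,0,0.001],[0,0,0.001],[0,0,0],[0,0,0]]' --twist '[[0,0,0],[0,0,0],[0,0,0],[0,0,0]]'

```text
clock: 10.75
position: [0.3897, -0.2735, 0.0522]
tool_rot: [3.14, -0.001, 0.96]
force: [-3.0, 3.2, 25.8]
grip_width: 0.0269
finger_force: 42.2
```

Contact with the floor, 26 N. Release, retreat, then go to the wash bottle.

Emit:
apply_moves --claw '[0,0.06,0.06,0.06,0.06,0.06,0.06,0.06,0.06,0.06,0.06,0.06,0.06,0.06]' --xyz '[[0,0,-0.0007],[0,0,0],[0,0,0],[0,0,0],[0,0,0],[0,0,-0.01],[0,0,-0.02],[0,0,-0.03],[0,0,-0.04],[0,0,-0.04],[0,0,-0.04],[0,0,0],[0,0,0],[0,0,0]]' --twist '[[0,0,0],[0,0,0],[0,0,0],[0,0,0],[0,0,0],[0,0,0],[0,0,0],[0,0,0],[0,0,0],[0,0,0],[0,0,0],[0,0,0],[0,0,0],[0,0,0]]'

```text
clock: 12.15
position: [0.3889, -0.2728, 0.2316]
tool_rot: [-3.141, 0.0, 0.961]
force: [0.2, -0.1, -0.5]
grip_width: 0.0598
finger_force: 0.0
```

```bash
python3 - <<'E'
from h import *
r=grab('wrist','w3.png'); print(proj(r,[*well('vial'),.106]))
caps(r,{'vial':proj(r,[*well('vial'),.106])}); print(ray(r,*proj(r,[*well('vial'),.106]),.096))
to(.594,.345,.24,1.8)
E
```

```text
(np.float64(258.2403736664303), np.float64(178.97340069194706))
vial [258.4 177.1] [246 163  25  29 563] ctr z-top [ 0.3889 -0.2736  0.096 ] z-7mm [ 0.3878 -0.2752  0.089 ]
[ 0.38775456 -0.27498976  0.096     ]
pos [ 0.3888 -0.2728  0.2314] rot [-3.1402e+00  4.0000e-04  9.6070e-01] q [-0.1   0.36  0.75  2.01 -0.32  0.89  0.22] t 12.2
twistz -0.8393 then shift 0.5550 0.3402 -0.0086
```

View pics/w3.png

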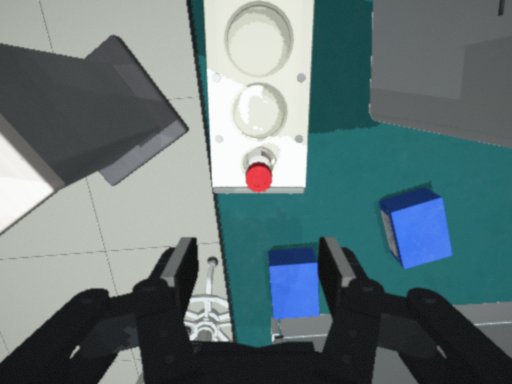

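The picture shows the vial upright and deep in its well, with the cap at (258,177) as predicted.

Emit:
apply_moves --claw '[0.06,0.06,0.06,0.06,0.06,0.06,0.06,0.06,0.06,0.06,0.075,0.075,0.075,0.075,0.075,0.075,0.075,0.075,0.075,0.075]' --xyz '[[0,0,0],[0,0,0],[0,0,0],[0,0,0],[0,0,0],[0.025,0.008,0],[0.043,0.0143,0],[0.043,0.0143,0],[0.043,0.0143,0],[0.043,0.0143,0],[0.043,0.0143,0],[0.043,0.0143,0],[0.043,0.0143,0],[0.043,0.0143,0],[0.043,0.0143,0],[0.043,0.0143,0],[0.043,0.0143,0],[0.043,0.0143,0],[0.043,0.0143,0],[0.034,0.011,0]]' --twist '[[0,0,-0.122],[0,0,-0.122],[0,0,-0.122],[0,0,-0.122],[0,0,-0.122],[0,0,0],[0,0,0],[0,0,0],[0,0,0],[0,0,0],[0,0,0],[0,0,0],[0,0,0],[0,0,0],[0,0,0],[0,0,0],[0,0,0],[0,0,0],[0,0,0],[0,0,0]]'

```text
clock: 14.2
position: [0.594, 0.3472, 0.2302]
tool_rot: [-3.139, 0.001, 1.572]
force: [-0.3, -0.6, -0.1]
grip_width: 0.0749
finger_force: 0.0
```

Emit:
apply_moves --claw '[0.075,0.075,0.075,0.075,0.075]' --xyz '[[0,0,0],[0,0,0],[0,0,0],[0,0,0],[0,0,0]]' --twist '[[0,0,0],[0,0,0],[0,0,0],[0,0,0],[0,0,0]]'

```text
clock: 14.7
position: [0.5943, 0.3441, 0.2322]
tool_rot: [3.142, -0.0, 1.57]
force: [-0.2, -0.4, 0.3]
grip_width: 0.0749
finger_force: 0.0
```

```bash
python3 - <<'E'
from h import *
r=grab('wrist','w4.png'); 
caps(r,{k:proj(r,p) for k,p in dict(wash=[.593,.3455,.1],large=[.456,.3855,.135],brown=[.56,.19,.115]).items()})
to(.593,.3455,.046)
E
```

```text
wash [257.1 174.8] [243 159  29  32 704] ctr z-top [0.5931 0.3467 0.1   ] z-7mm [0.5931 0.3449 0.093 ]
large [ 81.1 137.1] [  55  114   54   50 1989] ctr z-top [0.457  0.3865 0.135 ] z-7mm [0.453  0.3855 0.128 ]
brown [218.  324.4] [    0   205   512   179 45562] ctr z-top [0.5528 0.1922 0.115 ] z-7mm [0.5517 0.186  0.108 ]
pos [0.5942 0.3443 0.2323] rot [ 3.1415e+00 -2.0000e-04  1.5700e+00] q [-0.86  0.66  0.42  1.43 -0.29  1.11 -0.39] t 14.75
twistz -0.0000 then shift 0.0012 -0.0012 0.1863
```

View pics/w4.png

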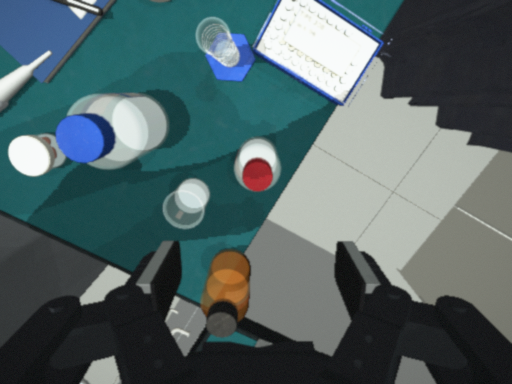

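The wash cap is at (257,175), centred under the tool, with the beaker left at (185,205) and the cylinder at (222,50); the fingers have room.

Emit:
apply_moves --claw '[0.075,0.075,0.075,0.075,0.075,0.075,0.075,0.075,0.075,0.0,0.0,0.0,0.0,0.0,0.0,0.0,0.0,0.0]' --xyz '[[0.001,-0.001,0.02],[0,0,0.03],[0,0,0.03],[0,0,0.03],[0,0,0.03],[0,0,0.026],[0,0,0.02],[0,0,0],[0,0,0],[0,0,0],[0,0,0],[0,0,0],[0,0,0],[0,0,0],[0,0,0],[0,0,0],[0,0,-0.01],[0,0,-0.03]]' --twist '[[0,0,0],[0,0,0],[0,0,0],[0,0,0],[0,0,0],[0,0,0],[0,0,0],[0,0,0],[0,0,0],[0,0,0],[0,0,0],[0,0,0],[0,0,0],[0,0,0],[0,0,0],[0,0,0],[0,0,0],[0,0,0]]' --force 50

```text
clock: 16.55
position: [0.5919, 0.3453, 0.0851]
tool_rot: [-3.139, 0.002, 1.571]
force: [0.7, 1.2, -1.4]
grip_width: 0.047
finger_force: 51.7
```

```bash
python3 -c "
from h import *
to(*well('wash'),.25,YAW)"
```

```text
pos [0.5919 0.3453 0.0851] rot [-3.1386e+00  1.9000e-03  1.5709e+00] q [-0.83  0.82  0.36  1.54 -0.35  0.85 -0.34] t 16.55
twistz 0.6099 then shift -0.5676 0.1879 -0.1649
```

Emit:
apply_moves --claw '[0,0,0,0,0,0,0,0,0,0,0,0,0,0,0,0,0,0,0,0]' --xyz '[[0,0,-0.03],[0,0,-0.035],[0,0,-0.035],[0,0,-0.035],[0,0,-0.03],[-0.025,0.008,0],[-0.043,0.0142,0],[-0.043,0.0142,0],[-0.043,0.0142,0],[-0.043,0.0142,0],[-0.043,0.0142,0],[-0.043,0.0142,0],[-0.043,0.0142,0],[-0.043,0.0142,0],[-0.043,0.0142,0],[-0.043,0.0142,0],[-0.043,0.0142,0],[-0.043,0.0142,0],[-0.0266,0.0092,0],[0,0,0]]' --twist '[[0,0,0.122],[0,0,0.122],[0,0,0.122],[0,0,0.122],[0,0,0.122],[0,0,0],[0,0,0],[0,0,0],[0,0,0],[0,0,0],[0,0,0],[0,0,0],[0,0,0],[0,0,0],[0,0,0],[0,0,0],[0,0,0],[0,0,0],[0,0,0],[0,0,0]]'

```text
clock: 18.55
position: [0.4202, -0.2305, 0.2521]
tool_rot: [3.14, -0.0, 0.955]
force: [0.6, 0.9, -0.5]
grip_width: 0.0469
finger_force: 51.8
```

Emit:
apply_moves --claw '[0,0,0,0,0,0,0,0]' --xyz '[[0,0,0.02],[0,0,0.03],[0,0,0.03],[0,0,0.02],[0,0,0],[0,0,0],[0,0,0],[0,0,0]]' --twist '[[0,0,0],[0,0,0],[0,0,0],[0,0,0],[0,0,0],[0,0,0],[0,0,0],[0,0,0]]'

```text
clock: 19.35
position: [0.4224, -0.2268, 0.1521]
tool_rot: [3.14, -0.001, 0.961]
force: [-0.4, -0.3, -1.4]
grip_width: 0.0472
finger_force: 51.8
```

```bash
python3 - <<'E'
from h import *
r=grab('wrist'); hsv=cv2.cvtColor(r['img'],cv2.COLOR_RGB2HSV); m=((hsv[...,0]<8)|(hsv[...,0]>172))&(hsv[...,1]>150)
v,u=np.where(m[200:,150:350]); print('seen cols',u.min()+150,u.max()+150,'rows',v.min()+200,v.max()+200)
held(r,.014,.100-.046); to(*well('wash'),.0575,YAW)
E
```

```text
seen cols 219 296 rows 262 347
dx -0.004 cols 217.7 297.2 rows 296.1 360.9
dx 0 cols 217.3 297.6 rows 285.9 352.2
dx 0.004 cols 216.8 298.1 rows 275.6 343.4
pos [ 0.4223 -0.2268  0.1519] rot [ 3.1402e+00 -7.0000e-04  9.6110e-01] q [-0.11  0.49  0.63  2.07 -0.44  0.71  0.2 ] t 19.4
twistz 0.0001 then shift -0.0014 -0.0007 0.0944
```

Emit:
apply_moves --claw '[0,0,0,0,0,0,0,0,0,0,0,0]' --xyz '[[-0.0025,-0.0007,0.015],[0,0,0.02],[0,0,0.01],[0,0,0],[0,0,0.01],[0,0,0.01],[0,0,0.01],[0,0,0.01],[0,0,0.007],[0,0,0.001],[0,0,0],[0,0,0]]' --twist '[[0,0,0],[0,0,0],[0,0,0],[0,0,0],[0,0,0],[0,0,0],[0,0,0],[0,0,0],[0,0,0],[0,0,0],[0,0,0],[0,0,0]]'

```text
clock: 20.6
position: [0.4197, -0.2285, 0.0578]
tool_rot: [-3.142, 0.0, 0.961]
force: [-0.9, 0.1, -0.9]
grip_width: 0.0467
finger_force: 52.2
```

Emit:
apply_moves --claw '[0,0,0,0]' --xyz '[[0,0,0.001],[0,0,0.001],[0,0,0],[0,0,0]]' --twist '[[0,0,0],[0,0,0],[0,0,0],[0,0,0]]'

```text
clock: 21.0
position: [0.4199, -0.2286, 0.0573]
tool_rot: [3.141, -0.001, 0.96]
force: [-8.7, 6.1, 47.4]
grip_width: 0.047
finger_force: 56.6
```

Emit:
apply_moves --claw '[0,0.0854,0.0854,0.0854,0.0854,0.0854,0.0854,0.0854,0.0854,0.0854,0.0854,0.0854]' --xyz '[[0,0,-0.0012],[0,0,0],[0,0,0],[0,0,0],[0,0,0],[0,0,-0.01],[0,0,-0.02],[0,0,-0.03],[0,0,-0.04],[0,0,-0.04],[0,0,-0.04],[0,0,0]]' --twist '[[0,0,0],[0,0,0],[0,0,0],[0,0,0],[0,0,0],[0,0,0],[0,0,0],[0,0,0],[0,0,0],[0,0,0],[0,0,0],[0,0,0]]'

```text
clock: 22.2
position: [0.4211, -0.2295, 0.2418]
tool_rot: [3.136, -0.003, 0.96]
force: [-0.7, 0.4, -0.2]
grip_width: 0.0852
finger_force: 0.0
```

```bash
python3 - <<'E'
from h import *
r=grab('wrist'); g=proj(r,[*well('wash'),.110]); print('pred',g); caps(r,{'wash':g}); print(ray(r,*g,.1))
t=grab('top','t2.png'); im=cv2.imread('pics/t2.png')
cv2.imwrite('pics/t2c.png',cv2.resize(im[110:270,70:460],(800,328),interpolation=3))
print('brown top', ray(t,258.7,152.5,.115)); to(.555,.19,.25)
E
```

```text
pred (np.float64(255.54717486327553), np.float64(176.30927932685404))
wash [255.2 177.1] [241 162  29  31 706] ctr z-top [ 0.4186 -0.2303  0.1   ] z-7mm [ 0.4175 -0.2318  0.093 ]
[ 0.41933526 -0.22981026  0.1       ]
brown top [0.55611448 0.18994452 0.115     ]
pos [ 0.42   -0.2283  0.2381] rot [ 3.1402e+00 -1.2000e-03  9.6120e-01] q [-0.21  0.36  0.76  1.99 -0.31  0.9   0.1 ] t 22.3
twistz -0.0000 then shift 0.4202 -0.1288 -0.0119
```

View pics/t2c.png

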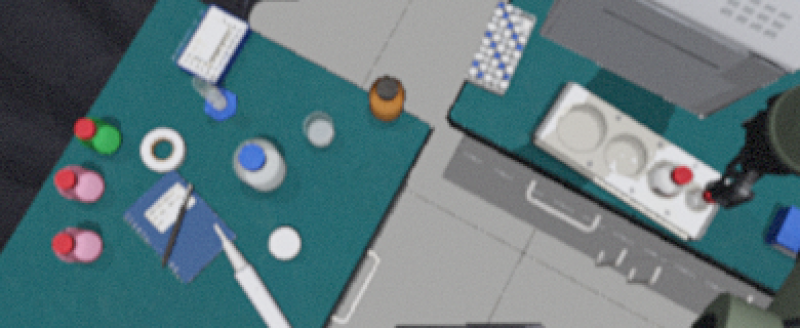

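The top view shows both red caps in the right wells, and the beaker, jar and cylinder untouched. Brown is at crop px (387,88).

Emit:
apply_moves --claw '[0.0854,0.0854,0.0854,0.0854,0.0854,0.0854,0.0854,0.0854,0.0854,0.0854,0.0854,0.0854,0.0854,0.0854,0.0854,0.0854,0.0854]' --xyz '[[0.02,-0.006,-0.01],[0.04,-0.0123,0],[0.04,-0.0123,0],[0.04,-0.0123,0],[0.04,-0.0123,0],[0.04,-0.0123,0],[0.04,-0.0123,0],[0.04,-0.0123,0],[0.04,-0.0123,0],[0.04,-0.0123,0],[0.04,-0.0123,0],[0,0,0],[0,0,0],[0,0,0],[0,0,0],[0,0,0],[0,0,0]]' --twist '[[0,0,0],[0,0,0],[0,0,0],[0,0,0],[0,0,0],[0,0,0],[0,0,0],[0,0,0],[0,0,0],[0,0,0],[0,0,0],[0,0,0],[0,0,0],[0,0,0],[0,0,0],[0,0,0],[0,0,0]]'

```text
clock: 24.0
position: [0.5546, 0.1892, 0.2473]
tool_rot: [-3.142, -0.0, 0.96]
force: [0.7, 0.1, 0.3]
grip_width: 0.0855
finger_force: 0.0
```

```bash
python3 - <<'E'
from h import *
r=grab('wrist','w5.png'); im=cv2.imread('pics/w5.png')
for rad,z in((.028,0),(.014,.115)): cv2.polylines(im,[np.int32(8*np.array([proj(r,[.554+rad*np.cos(a),.19+rad*np.sin(a),z]) for a in np.linspace(0,6.28,50)]))],True,(0,0,255),1,shift=3)
cv2.imwrite('pics/w5b.png',cv2.resize(im,(768,576)))
print(proj(r,[.554,.19,.115])); g=cv2.cvtColor(r['img'],cv2.COLOR_RGB2HSV)
caps(r,{'brown':proj(r,[.554,.19,.115])}); to(.554,.19,.061)
E
```

```text
(np.float64(256.67121998688543), np.float64(177.08226861154847))
brown [257.1 174.8] [241 155  33  36 774] ctr z-top [0.5556 0.1916 0.115 ] z-7mm [0.5545 0.1901 0.108 ]
pos [0.5547 0.1894 0.2473] rot [-3.1415e+00 -2.0000e-04  9.6020e-01] q [-0.88  0.52  0.66  1.71 -0.37  1.03 -0.7 ] t 24.05
twistz -0.0000 then shift 0.0001 -0.0009 0.1863
```

View pics/w5b.png

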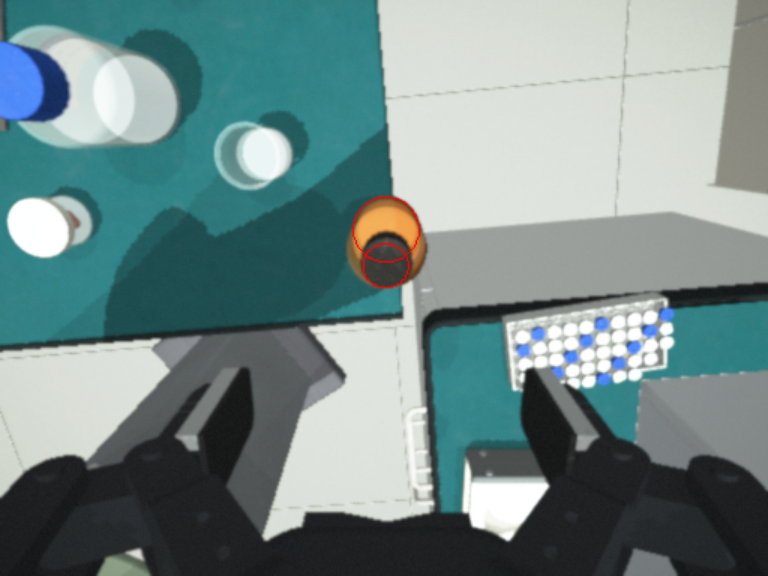

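The overlay fits brown exactly at (.554,.190), with cap px (387,265). Grasp it.

Emit:
apply_moves --claw '[0.0854,0.0854,0.0854,0.0854,0.0854,0.0854,0.0854,0.0854,0.0854,0.0,0.0,0.0,0.0,0.0,0.0,0.0,0.0,0.0]' --xyz '[[0,-0.001,0.02],[0,0,0.03],[0,0,0.03],[0,0,0.03],[0,0,0.03],[0,0,0.026],[0,0,0.02],[0,0,0],[0,0,0],[0,0,0],[0,0,0],[0,0,0],[0,0,0],[0,0,0],[0,0,0],[0,0,0],[0,0,-0.01],[0,0,-0.03]]' --twist '[[0,0,0],[0,0,0],[0,0,0],[0,0,0],[0,0,0],[0,0,0],[0,0,0],[0,0,0],[0,0,0],[0,0,0],[0,0,0],[0,0,0],[0,0,0],[0,0,0],[0,0,0],[0,0,0],[0,0,0],[0,0,0]]' --force 60

```text
clock: 25.85
position: [0.5527, 0.1899, 0.1006]
tool_rot: [-3.14, 0.003, 0.961]
force: [-0.3, -0.3, -1.4]
grip_width: 0.0548
finger_force: 63.8
```

```bash
python3 -c "
from h import *
to(*well('brown'),.25,YAW)"
```

```text
pos [0.5527 0.1899 0.1006] rot [-3.140e+00  2.800e-03  9.608e-01] q [-0.79  0.7   0.54  1.83 -0.51  0.75 -0.59] t 25.85
twistz -0.0002 then shift -0.3487 0.1312 -0.1494
```

Emit:
apply_moves --claw '[0,0,0,0,0,0,0,0,0,0,0,0,0,0,0,0,0,0,0,0]' --xyz '[[0,0,-0.03],[0,0,-0.04],[0,0,-0.04],[0,0,-0.03],[-0.02,0.0075,0],[-0.04,0.015,0],[-0.04,0.015,0],[-0.04,0.015,0],[-0.04,0.015,0],[-0.04,0.015,0],[-0.04,0.015,0],[-0.04,0.015,0],[-0.03,0.012,0],[-0.019,0.0067,0],[0,0,0.03],[0,0,0.03],[0,0,0.02],[0,0,0],[0,0,0],[0,0,0]]' --twist '[[0,0,0],[0,0,0],[0,0,0],[0,0,0],[0,0,0],[0,0,0],[0,0,0],[0,0,0],[0,0,0],[0,0,0],[0,0,0],[0,0,0],[0,0,0],[0,0,0],[0,0,0],[0,0,0],[0,0,0],[0,0,0],[0,0,0],[0,0,0]]'

```text
clock: 27.85
position: [0.462, -0.1712, 0.1626]
tool_rot: [3.14, -0.001, 0.961]
force: [-0.3, 0.4, -1.3]
grip_width: 0.0549
finger_force: 64.0
```

```bash
python3 - <<'E'
from h import *
for i in range(3): r=grab('wrist','w6.png')
held(r,.014,.115-.061); to(*well('brown'),.073,YAW)
g=r['img'].sum(2)//3; print(g[300:375:3,257])
E
```

```text
dx -0.004 cols 217.7 297.1 rows 296.0 360.9
dx 0 cols 217.2 297.6 rows 285.9 352.2
dx 0.004 cols 216.8 298.0 rows 275.5 343.4
pos [ 0.4619 -0.1709  0.1621] rot [ 3.1404e+00 -8.0000e-04  9.6110e-01] q [-0.25  0.49  0.65  2.03 -0.43  0.75  0.06] t 28.0
twistz 0.0001 then shift -0.0009 -0.0011 0.0891
[45 44 42 44 41 38 40 38 39 38 45 38 43 40 36 38 27 21 27 25 26 22 23 27
 26]
```

Emit:
apply_moves --claw '[0,0,0,0,0,0,0,0,0,0,0,0]' --xyz '[[-0.002,-0.001,0.015],[0,0,0.02],[0,0,0.01],[0,0,0],[0,0,0.01],[0,0,0.01],[0,0,0.01],[0,0,0.008],[0,0,0.005],[0,0,0.001],[0,0,0],[0,0,0]]' --twist '[[0,0,0],[0,0,0],[0,0,0],[0,0,0],[0,0,0],[0,0,0],[0,0,0],[0,0,0],[0,0,0],[0,0,0],[0,0,0],[0,0,0]]'

```text
clock: 29.2
position: [0.4595, -0.1721, 0.0721]
tool_rot: [3.142, 0.0, 0.961]
force: [0.2, 0.0, -1.9]
grip_width: 0.0547
finger_force: 64.3
```

Emit:
apply_moves --claw '[0,0,0]' --xyz '[[0,0,0.001],[0,0,0],[0,0,0]]' --twist '[[0,0,0],[0,0,0],[0,0,0]]'

```text
clock: 29.5
position: [0.4596, -0.172, 0.072]
tool_rot: [3.141, -0.001, 0.961]
force: [-6.0, 4.1, 26.2]
grip_width: 0.0546
finger_force: 66.6
```

Emit:
apply_moves --claw '[0,0.0854,0.0854,0.0854,0.0854,0.0854,0.0854,0.0854,0.0854,0.0854,0.0854,0.0854]' --xyz '[[0,0,-0.0008],[0,0,0],[0,0,0],[0,0,0],[0,0,0],[0,0,-0.01],[0,0,-0.02],[0,0,-0.03],[0,0,-0.04],[0,0,-0.04],[0,0,-0.04],[0,0,0]]' --twist '[[0,0,0],[0,0,0],[0,0,0],[0,0,0],[0,0,0],[0,0,0],[0,0,0],[0,0,0],[0,0,0],[0,0,0],[0,0,0],[0,0,0]]'

```text
clock: 30.7
position: [0.4609, -0.1729, 0.2567]
tool_rot: [3.136, -0.003, 0.96]
force: [0.6, 0.5, 0.0]
grip_width: 0.0854
finger_force: 0.0
```

```bash
python3 - <<'E'
from h import *
r=grab('wrist'); g=proj(r,[*well('brown'),.125]); print('pred',g); caps(r,{'brown':g})
to(.455,.3855,.27)
E
```

```text
pred (np.float64(255.36838013692017), np.float64(176.59283103010114))
brown [256.8 175.7] [240 156  32  36 593] ctr z-top [ 0.4605 -0.1734  0.115 ] z-7mm [ 0.4594 -0.1749  0.108 ]
pos [ 0.4603 -0.1722  0.2544] rot [ 3.1383e+00 -2.4000e-03  9.6090e-01] q [-0.35  0.36  0.76  1.95 -0.3   0.95 -0.05] t 30.75
twistz -0.0000 then shift 0.4541 -0.3237 -0.0156
```

Emit:
apply_moves --claw '[0.0854,0.0854,0.0854,0.0854,0.0854,0.0854,0.0854,0.0854,0.0854,0.0854,0.0854,0.0854,0.0854,0.0854,0.0854,0.0854,0.0854,0.0854,0.0854,0.0854]' --xyz '[[0.0194,-0.0137,-0.015],[0.0334,-0.0238,0],[0.0334,-0.0238,0],[0.0334,-0.0238,0],[0.0334,-0.0238,0],[0.0334,-0.0238,0],[0.0334,-0.0238,0],[0.0334,-0.0238,0],[0.0334,-0.0238,0],[0.0334,-0.0238,0],[0.0334,-0.0238,0],[0.0334,-0.0238,0],[0.0334,-0.0238,0],[0.0334,-0.0238,0],[0,0,0],[0,0,0],[0,0,0],[0,0,0],[0,0,0],[0,0,0]]' --twist '[[0,0,0],[0,0,0],[0,0,0],[0,0,0],[0,0,0],[0,0,0],[0,0,0],[0,0,0],[0,0,0],[0,0,0],[0,0,0],[0,0,0],[0,0,0],[0,0,0],[0,0,0],[0,0,0],[0,0,0],[0,0,0],[0,0,0],[0,0,0]]'

```text
clock: 32.75
position: [0.4547, 0.3845, 0.2672]
tool_rot: [-3.141, -0.0, 0.96]
force: [0.1, -0.5, -0.2]
grip_width: 0.0853
finger_force: 0.0
```

```bash
python3 - <<'E'
from h import *
r=grab('wrist','w7.png'); im=cv2.imread('pics/w7.png')
for rad,z in((.034,0),(.016,.135)): cv2.polylines(im,[np.int32(8*np.array([proj(r,[.455+rad*np.cos(a),.3855+rad*np.sin(a),z]) for a in np.linspace(0,6.28,50)]))],True,(0,0,255),1,shift=3)
cv2.imwrite('pics/w7b.png',cv2.resize(im,(768,576)))
caps(r,{'large':proj(r,[.455,.3855,.135])}); to(.455,.3855,.081)
E
```

```text
large [257.8 174.7] [ 239  154   39   41 1231] ctr z-top [0.4562 0.3866 0.135 ] z-7mm [0.4551 0.385  0.128 ]
pos [0.4546 0.3846 0.2671] rot [-3.1414e+00 -1.0000e-04  9.6030e-01] q [-1.22  0.51  0.62  1.66 -0.33  1.08 -1.11] t 32.8
twistz -0.0000 then shift 0.0010 -0.0002 0.1861
```

View pics/w7b.png

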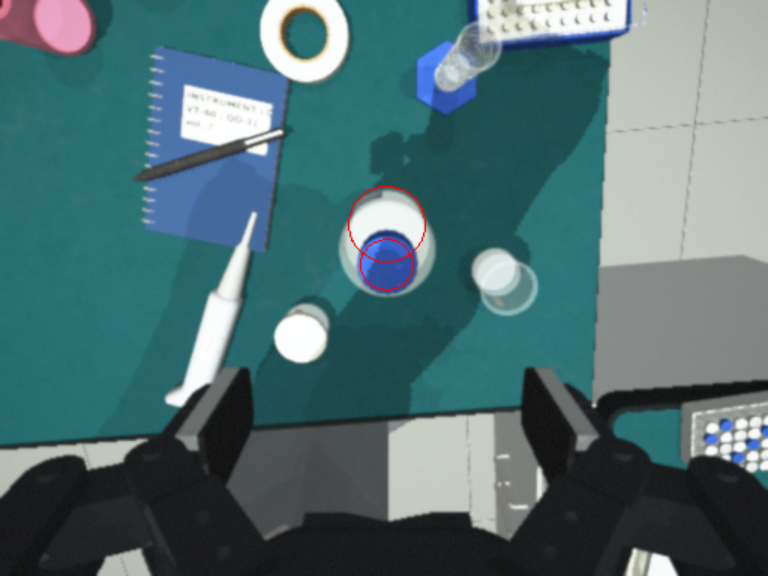

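The overlay fits the large bottle (cap at (387,265)), and the fingers are clear all round.

Emit:
apply_moves --claw '[0.0854,0.0854,0.0854,0.0854,0.0854,0.0854,0.0854,0.0854,0.0854,0.0854,0.0,0.0,0.0,0.0,0.0,0.0,0.0,0.0,0.0]' --xyz '[[0.001,0,0.02],[0,0,0.03],[0,0,0.03],[0,0,0.02],[0,0,0.02],[0,0,0.02],[0,0,0.02],[0,0,0.016],[0,0,0.01],[0,0,0],[0,0,0],[0,0,0],[0,0,0],[0,0,0],[0,0,0],[0,0,0],[0,0,0],[0,0,-0.01],[0,0,-0.02]]' --twist '[[0,0,0],[0,0,0],[0,0,0],[0,0,0],[0,0,0],[0,0,0],[0,0,0],[0,0,0],[0,0,0],[0,0,0],[0,0,0],[0,0,0],[0,0,0],[0,0,0],[0,0,0],[0,0,0],[0,0,0],[0,0,0],[0,0,0]]' --force 90

```text
clock: 34.7
position: [0.4545, 0.3853, 0.1112]
tool_rot: [-3.141, 0.002, 0.961]
force: [-0.5, -0.9, -2.6]
grip_width: 0.0664
finger_force: 101.0
```

```bash
python3 -c "
from h import *
to(*well('large'),.27,YAW)"
```

```text
pos [0.4545 0.3853 0.1112] rot [-3.1413e+00  1.7000e-03  9.6080e-01] q [-1.14  0.69  0.51  1.8  -0.46  0.78 -1.01] t 34.7
twistz -0.0002 then shift -0.3737 0.3235 -0.1588
```

Emit:
apply_moves --claw '[0,0,0,0,0,0,0,0,0,0,0,0,0,0,0,0,0,0,0,0]' --xyz '[[0,0,-0.02],[0,0,-0.04],[0,0,-0.04],[0,0,-0.04],[0,0,-0.019],[-0.015,0.013,0],[-0.03,0.026,0],[-0.03,0.026,0],[-0.03,0.026,0],[-0.03,0.026,0],[-0.03,0.026,0],[-0.03,0.026,0],[-0.03,0.026,0],[-0.03,0.026,0],[-0.03,0.026,0],[-0.03,0.026,0],[-0.03,0.026,0],[-0.0287,0.0245,0],[0,0,0],[0,0,0]]' --twist '[[0,0,0],[0,0,0],[0,0,0],[0,0,0],[0,0,0],[0,0,0],[0,0,0],[0,0,0],[0,0,0],[0,0,0],[0,0,0],[0,0,0],[0,0,0],[0,0,0],[0,0,0],[0,0,0],[0,0,0],[0,0,0],[0,0,0],[0,0,0]]'

```text
clock: 36.7
position: [0.5054, -0.107, 0.27]
tool_rot: [-3.141, 0.0, 0.958]
force: [0.3, 0.5, -3.8]
grip_width: 0.0666
finger_force: 101.8
```

Emit:
apply_moves --claw '[0,0,0,0,0,0,0]' --xyz '[[0,0,0.02],[0,0,0.03],[0,0,0.03],[0,0,0],[0,0,0],[0,0,0],[0,0,0]]' --twist '[[0,0,0],[0,0,0],[0,0,0],[0,0,0],[0,0,0],[0,0,0],[0,0,0]]'

```text
clock: 37.4
position: [0.5068, -0.1058, 0.1913]
tool_rot: [3.14, -0.001, 0.961]
force: [-0.1, -0.4, -3.3]
grip_width: 0.0663
finger_force: 102.1
```

```bash
python3 - <<'E'
from h import *
r=grab('wrist'); hsv=cv2.cvtColor(r['img'],cv2.COLOR_RGB2HSV); m=(hsv[...,0]>100)&(hsv[...,0]<125)&(hsv[...,1]>150)&(hsv[...,2]>60)
v,u=np.where(m[200:,180:330]); print('seen cols',u.min()+180,u.max()+180,'rows',v.min()+200,v.max()+200)
held(r,.017,.135-.081); to(*well('large'),.093,YAW)
E
```

```text
seen cols 206 310 rows 246 347
dx -0.004 cols 209.2 305.8 rows 288.5 367.3
dx 0 cols 208.7 306.3 rows 278.2 358.8
dx 0.004 cols 208.1 306.8 rows 267.6 350.1
pos [ 0.5066 -0.1058  0.1911] rot [ 3.1403e+00 -1.1000e-03  9.6110e-01] q [-0.39  0.49  0.66  1.95 -0.4   0.84 -0.13] t 37.45
twistz 0.0001 then shift -0.0009 -0.0004 0.0981
```

Emit:
apply_moves --claw '[0,0,0,0,0,0,0,0,0,0,0,0,0]' --xyz '[[-0.0012,-0.0004,0.02],[0,0,0.02],[0,0,0.01],[0,0,0],[0,0,0.01],[0,0,0.01],[0,0,0.01],[0,0,0.008],[0,0,0.006],[0,0,0.003],[0,0,0.001],[0,0,0],[0,0,0]]' --twist '[[0,0,0],[0,0,0],[0,0,0],[0,0,0],[0,0,0],[0,0,0],[0,0,0],[0,0,0],[0,0,0],[0,0,0],[0,0,0],[0,0,0],[0,0,0]]'

```text
clock: 38.75
position: [0.505, -0.1068, 0.0922]
tool_rot: [-3.141, -0.0, 0.961]
force: [-3.1, 0.1, 4.7]
grip_width: 0.0663
finger_force: 102.5
```

Emit:
apply_moves --claw '[0,0,0]' --xyz '[[0,0,0.001],[0,0,0],[0,0,0]]' --twist '[[0,0,0],[0,0,0],[0,0,0]]'

```text
clock: 39.05
position: [0.5051, -0.1069, 0.0921]
tool_rot: [-3.142, -0.001, 0.96]
force: [-9.2, 1.2, 30.5]
grip_width: 0.0661
finger_force: 105.8
```

Emit:
apply_moves --claw '[0,0.0854,0.0854,0.0854,0.0854,0.0854,0.0854,0.0854,0.0854,0.0854,0.0854,0.0854,0.0854,0.0854,0.0854,0.0854,0.0854,0.0854,0.0854,0.0854]' --xyz '[[0,0,-0.0008],[0,0,0],[0,0,0],[0,0,0],[0,0,0],[0,0,-0.01],[0,0,-0.02],[0,0,-0.03],[0,0,-0.04],[0,0,-0.04],[0,0,-0.03],[-0.02,0,0],[-0.03,0,0],[-0.03,0,0],[-0.02,0,0],[0,0,0],[0,0,0],[0,0,0],[0,0,0],[0,0,0]]' --twist '[[0,0,0],[0,0,0],[0,0,0],[0,0,0],[0,0,0],[0,0,0],[0,0,0],[0,0,0],[0,0,0],[0,0,0],[0,0,0],[0,0,0],[0,0,0],[0,0,0],[0,0,0],[0,0,0],[0,0,0],[0,0,0],[0,0,0],[0,0,0]]'

```text
clock: 41.05
position: [0.4481, -0.1882, 0.2618]
tool_rot: [-3.141, 0.0, 0.962]
force: [0.6, -0.7, -0.2]
grip_width: 0.0851
finger_force: 0.0
```

```bash
python3 - <<'E'
from h import *
r=grab('wrist','w8.png'); im=cv2.imread('pics/w8.png')
for n,h,rad in(('large',.145,.034),('brown',.125,.028),('wash',.11,.024),('vial',.106,.014)):
    c=well(n); cr=dict(large=.017,brown=.014,wash=.013,vial=.011)[n]
    for q,z in((cr,h),(rad,.05)): cv2.polylines(im,[np.int32(8*np.array([proj(r,[c[0]+q*np.cos(a),c[1]+q*np.sin(a),z]) for a in np.linspace(0,6.28,50)]))],True,(0,255,255),1,shift=3)
cv2.imwrite('pics/w8b.png',cv2.resize(im,(768,576)))
t=grab('top','t3.png')
for n,p in(('beaker',(.512,.296)),('jar',(.3385,.35)),('cylinder',(.563,.453))): print(n,[np.round(d['position'],3) for d in bot.find_in('top',n)[:1]])
E
```

```text
beaker [array([0.515, 0.3  , 0.021])]
jar [array([0.34 , 0.35 , 0.039])]
cylinder [array([0.561, 0.455, 0.021])]
```

View pics/w8b.png

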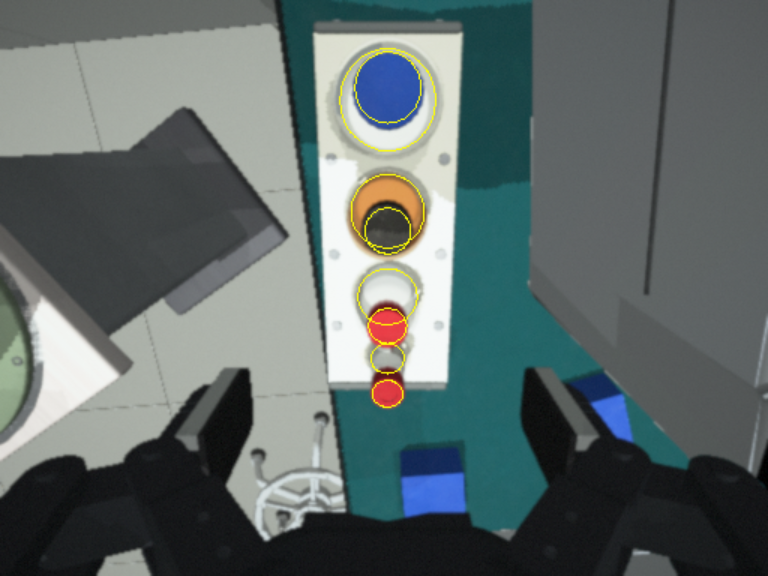

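All four caps lie on their predicted circles at full depth, in a straight column at x≈388 px. The beaker, jar and cylinder have not moved, so I'm handing in.

```bash
python3 -c "
from workcell import bot
print(bot.job_done())"
```

```text
the job is handed in; nothing more can be done
None
```

The three bottles and the vial are seated upright in their matching wells, the beaker, cylinder and jar are where they began, and I handed the job in at about 41 s; no verdict was returned.

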